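Burnish the glued seam of a casting

TASK

Take the burnisher from its rest and smooth the glued seam on the white casting: set the tip in the groove at the free end of the long leg and run it in one light, slow pass (about 3 cm a second), without lifting or leaving the groove, round the bend to the free end of the short leg. Press gently, just enough that the sprung part gives a few millimetres, and do not scrape the top face. Then lay the burnisher back in its rest as you found it; leave the other things on the bench where they are.

Things in the scene. Friction and masses are not known exactly. Their poses are not given: they have to be found in the camera images.
- part: White plastic casting: a bent flat bar 50 wide, 22 thick, in two glued halves. Origin on its underside, z up; flat top face at z = 22, 50 above the bench. The seam, along the middle of the top, is a V groove 12 wide, 6 deep, 45 degree sides, open at both ends. Long leg 90, along +y from (20,-70) to the bend (20,20); short leg 70, turned 50 degrees left, ends at (-34,65).
- fixture: Dark steel plate 140 x 190, 14 high, fixed to the bench, under the casting, which floats above it on springs: it moves only straight down, starts to sink at about 2 N, then 0.8 N per mm, at most 8 mm. Origin under its centre on the bench; same x and y axes as the casting.
- seam0 (a point): Point in the seam groove 8 mm from the free end of the long leg: where the pass begins; it lies where the burnisher's tip point is when the tip sits in the groove (5 mm below the top face).
- seam1 (a point): Point in the seam groove 28.5 mm from the free end of the long leg; it lies where the burnisher's tip point is when the tip sits in the groove (5 mm below the top face).
- seam2 (a point): Point in the seam groove 49 mm from the free end of the long leg; it lies where the burnisher's tip point is when the tip sits in the groove (5 mm below the top face).
- seam3 (a point): Point in the seam groove 69.5 mm from the free end of the long leg; it lies where the burnisher's tip point is when the tip sits in the groove (5 mm below the top face).
- seam4 (a point): Point in the seam groove at the bend; it lies where the burnisher's tip point is when the tip sits in the groove (5 mm below the top face).
- seam5 (a point): Point in the seam groove 20.5 mm past the bend, on the short leg; it lies where the burnisher's tip point is when the tip sits in the groove (5 mm below the top face).
- seam6 (a point): Point in the seam groove 41 mm past the bend, on the short leg; it lies where the burnisher's tip point is when the tip sits in the groove (5 mm below the top face).
- seam7 (a point): Point in the seam groove 62 mm past the bend, 8 mm from the free end of the short leg: where the pass ends; it lies where the burnisher's tip point is when the tip sits in the groove (5 mm below the top face).
- burnisher: Hand burnisher: black handle, 100 long (x from -55 to +45), 14 wide (y), 16 high (z), with a cranked steel neck 5 thick that goes on forward (+x) to x = 70 and there bends straight down to a round-ended tip. Mass about 80 g. Origin in the handle at the place to grip, about its centre of mass; z up when it lies on the rest. It is the same on its rest and in use: handle level, tip pointing down.
- burnisher_tip (a point): Lowest point of the burnisher's round tip (radius 2.5 mm): at (70, 0, -60) mm in the burnisher's frame.
- rest: Plywood tool rest fixed to the bench, 110 x 50 base 10 high, with two notched uprights 8 thick, 46 wide, at x = -35 and +35; their notches (23 wide at the top, 14 at the bottom) carry the handle along x, with the burnisher's neck beyond its +x end. The uprights reach about 80 mm high, 62 apart inside. Origin under its centre on the bench.
- rest_mid (a point): Point of the rest, 75 mm above the bench, where the burnisher's origin is when it lies in the notches.
- ring_a: Bystander: loose clear plastic ring, 60 across, 10 high.
- ring_b: Bystander: loose clear plastic ring, 60 across, 10 high.
- sanding_block: Bystander: loose cork sanding block 70 x 45 x 30 high.
- tin: Bystander: loose filler tin, 110 across, 85 high.

How it is judged:
By the outcome, as a careful person would: the job done as asked, in the order asked, and still so for the second after the job is handed in, with the robot touching nothing.
It also fails if it takes over 58 s, if anything falls off the work surface, if the arm or the gripper's body presses on something with over 40 N, if the wrist force passes 120 N, or if a joint passes its speed limit or range.

ROBOT

A 6-joint arm with a two-finger parallel gripper is mounted at the origin on the work surface. World frame = base frame: x ahead of the robot, y to its left, z up, the work surface at z = 0. Lengths are in mm, angles in rad, forces in N, time in s.
With the tool pointing down it reaches from about 350 to 975 mm from the base axis. Payload 7.1 kg.
Tool frame: the origin (TCP) lies at the very end of the fingers, on their centre line; the grasp point (between the pads) lies 19 mm behind it; z points along the fingers, y is the line along which they close (so a half turn about z gives the same grasp; the last joint's range is limited). The gripper opens to 88 mm and grips with 3 to 60 N. Pads are 20 mm wide; open, the fingers measure 115 mm over their backs; the gripper's body (75 mm by 178 mm) begins 61 mm behind the grasp point.
Start: joints at [1.265, 0.423, 1.63, -0, 1.089, -0.019], TCP at [176.771, 599.464, 222.675] pointing down, gripper open.
Joint ranges: [-3, 3], [-0.9, 2.11], [0.09, 2.58], [-1.31, 4.45], [0.11, 2.69], [-2.54, 2.54]. Speed limits (rad/s): [2.39, 2.39, 3.01, 3.14, 3.14, 3.14].

INTERFACE

Orientations are given as a unit quaternion [x, y, z, w].
In Python, from workcell import arm gives the robot as it stands.
- The arm moves only by the tool shift_gripper, called after "Emit:" by a JSON object that holds its "method" and its "body". Schema: {"type":"object","properties":{"moves":{"type":"object","properties":{"sx":{"type":"array","items":{"type":"number"},"minItems":1,"maxItems":8},"sy":{"type":"array","items":{"type":"number"},"minItems":1,"maxItems":8},"sz":{"type":"array","items":{"type":"number"},"minItems":1,"maxItems":8},"ax":{"type":"array","items":{"type":"number"},"minItems":1,"maxItems":8},"ay":{"type":"array","items":{"type":"number"},"minItems":1,"maxItems":8},"az":{"type":"array","items":{"type":"number"},"minItems":1,"maxItems":8}},"additionalProperties":false,"required":["sx","sy","sz","ax","ay","az"]},"jaw":{"type":"number"},"grip_force":{"type":"number"},"only":{"type":"string"},"quiet":{"type":"boolean"},"lines":{"type":"string"}},"required":["moves"],"additionalProperties":false}. moves is an object with one list for each field, all of the same length, 1 to 8, a row being the entries at one place: sx, sy, sz (the shift in mm), ax, ay, az (a rotation vector in rad); each row shifts and turns the commanded pose from where the row before left it, along the tool's axes as they then stand; what a row does not reach is not made up. A row lasts 1/10 s, in which the tool goes at most 50 mm and 0.15 rad, less where a joint would pass 70% of its speed; a pose out of reach is approached as far as the arm can. jaw is the finger opening in mm, set as the call begins (left out keeps the last). The fingers move at their own pace and stop on an object; grip_force is the grip in N (left out, the last holds). Time passes only in rows, so rows that do not move let the fingers close. The tool returns the time, the measured TCP pose, the force, the opening and the grip force at its end. only (a regular expression) keeps the lines of the reply that match it, lines (a string "A,B") keeps lines A to B, and quiet returns only ok. Input that does not fit is refused with a message, and nothing moves.
- arm.read_state(): the state, without advancing time (a new reading comes with each control period).
- arm.grab_frame(name): name is "side" or "top" or "wrist"; returns the picture (420x560x3 uint8, blue, green, red); there is no depth.
- arm.camera_params(name): a dict with "K" (3x3 intrinsics, pixels), "world_from_camera" (4x4, takes a point from camera to world coordinates). Camera axes: x right, y down, z forward; pixel columns grow to the right and rows downward; lengths in mm; the calibration is good to about 2 mm. The wrist camera is an equidistant fisheye: a pixel r from the principal point sees the ray r / f radians off the axis. A picture is of the moment at which its call begins: read the wrist's pose just before it. camera_params takes no time and is no camera call; for the wrist camera it gives the pose at the moment of the call.
- arm.hand_in(): hands the job in; it is judged then, once.
The state is a dict: "time": time; "joint_pos": joint angles; "joint_vel": joint speeds; "joint_efforts": joint torques, N m; "position": TCP position; "eef_rot": TCP orientation; "wrist_force": force on the tool from outside, world axes, zero at the start; "moment": the same for the moment, N m; "gripper_width": finger opening in mm; "grasp_force": force on a finger pad.
Only numpy, scipy, OpenCV 4.12 (cv2) and the standard library are available. Lean on these libraries where they do the work, as an engineer would, in place of code of your own. Each camera call takes 0.05 s, during which the arm holds its last target. There are 200 camera calls.

## Working session

There is one attempt and no reset: what is moved stays moved. The work goes in short steps, Python scripts to look and compute and a tool call to move; the robot and the scene stay as the last step left them, time stands still between calls to the robot, and variables do not carry over. Pictures are saved under pics/ and viewed, at most 10 in all, crops included, and the job is handed in when it is done.

```bash
ls; mkdir -p pics
```

Run:
```python
from workcell import arm
import cv2,numpy as np
for n in("side","top"):
    f=arm.grab_frame(n);cv2.imwrite(f"pics/{n}0.png",f)
    c=arm.camera_params(n);print(n,np.round(c["K"],1).tolist(),np.round(c["world_from_camera"],3).tolist())
s=arm.read_state();print(s)
```

```text
pics
workcell.py
side [[393.5, 0.0, 280.8], [0.0, 393.5, 216.4], [0.0, 0.0, 1.0]] [[-0.994, -0.084, 0.07, 447.539], [-0.109, 0.741, -0.663, 659.614], [0.003, -0.667, -0.745, 806.468], [0.0, 0.0, 0.0, 1.0]]
top [[382.0, 0.0, 284.1], [0.0, 382.0, 217.1], [0.0, 0.0, 1.0]] [[0.008, -0.984, 0.179, 358.935], [-1.0, -0.009, -0.003, -1.109], [0.005, -0.179, -0.984, 1065.793], [0.0, 0.0, 0.0, 1.0]]
{'time': 0.1, 'joint_pos': array([ 1.26503303e+00,  4.23769277e-01,  1.63062012e+00,  1.22431330e-05,
        1.08860251e+00, -1.89883656e-02]), 'joint_vel': array([ 0.00047032, -0.00123544, -0.00334301,  0.00055161,  0.00319838,
       -0.00075572]), 'joint_efforts': array([ 3.95701682e-04, -5.45614851e+01, -2.74325269e+01,  6.45617838e-02,
        1.88112224e-02, -1.15993495e-05]), 'position': array([176.59879562, 598.99795386, 221.97382877]), 'eef_rot': array([ 1.42899407e-01,  9.89736970e-01, -6.89546968e-04, -1.18454140e-04]), 'wrist_force': array([6.30581071e-04, 1.53703287e-01, 7.44047822e-01]), 'moment': array([-0.01206193,  0.02168442, -0.01321952]), 'grasp_force': 0.0, 'gripper_width': 87.77122290422628}
```

View pics/side0.png

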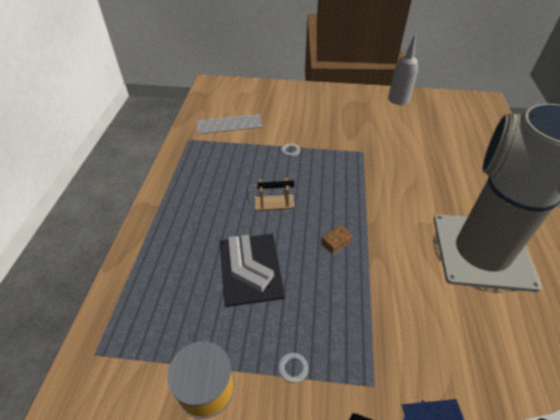

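View pics/top0.png

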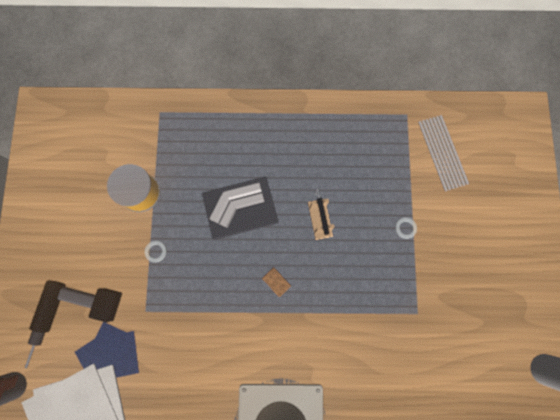

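Side picture: casting at about (250,268), rest with the burnisher at (275,192). Top picture: casting (240,205), rest (320,218) with its neck pointing up the image (+x). Enlarging both.

Create h.py:
```python
from workcell import arm
import cv2,numpy as np
def ray(n,p,c=None):
    c=c or arm.camera_params(n);K=np.array(c["K"]);T=np.array(c["world_from_camera"])
    v=np.linalg.inv(K)@[p[0],p[1],1]
    if n=="wrist":
        r=np.hypot(v[0],v[1]);v=np.array([v[0]/r*np.sin(r),v[1]/r*np.sin(r),np.cos(r)]) if r>1e-9 else v
    return T[:3,3],T[:3,:3]@v
def onz(n,p,z,c=None):
    o,d=ray(n,p,c);return o+d*(z-o[2])/d[2]
def proj(n,P,c=None):
    c=c or arm.camera_params(n);K=np.array(c["K"]);T=np.array(c["world_from_camera"])
    v=T[:3,:3].T@(np.array(P)-T[:3,3])
    if n=="wrist":
        r=np.hypot(v[0],v[1]);a=np.arctan2(r,v[2]);v=np.array([v[0]/r*a,v[1]/r*a,1])
    v=K@(v/v[2]);return v[:2]
def tri(ps):
    A=0;b=0
    for n,p in ps:
        o,d=ray(n,p);d=d/np.linalg.norm(d);M=np.eye(3)-np.outer(d,d);A=A+M;b=b+M@o
    return np.linalg.solve(A,b)
```

Run:
```python
from h import *
a=cv2.imread("pics/top0.png");b=cv2.imread("pics/side0.png")
A=cv2.resize(a[165:255,195:345],None,fx=5,fy=5,interpolation=cv2.INTER_CUBIC)[:300*2]
cv2.imwrite("pics/topc.png",A);B=cv2.resize(b[165:315,205:310],None,fx=4,fy=4,interpolation=cv2.INTER_CUBIC);cv2.imwrite("pics/sidec.png",B)
for n,im in(("top",a),("side",b)):
    hsv=cv2.cvtColor(im,cv2.COLOR_BGR2HSV)
    x0,x1,y0,y1=(200,282,170,245) if n=="top" else (212,290,225,315)
    for nm,m,z in(("white",hsv[...,2]>110,50),("plate",hsv[...,2]<48,14)):
        M=np.zeros(m.shape,np.uint8);M[y0:y1,x0:x1]=m[y0:y1,x0:x1]*255
        if nm=="plate": M|=cv2.dilate(((hsv[...,2]>110)*255).astype(np.uint8),np.ones((5,5)))*(1) ; M[:y0]=0;M[y1:]=0;M[:,:x0]=0;M[:,x1:]=0
        c=max(cv2.findContours(M,0,2)[0],key=cv2.contourArea)
        if nm=="plate": r=cv2.boxPoints(cv2.minAreaRect(c))
        else: r=cv2.approxPolyDP(c,2.5,True)[:,0]
        print(n,nm,cv2.contourArea(c));
        for p in r: print(np.round(p,1),np.round(onz(n,p,z),1))
```

```text
top white 1144.0
[259 183] [638.1  65.3  50. ]
[224 191] [614.6 160.6  50. ]
[210 219] [536.5 195.5  50. ]
[226 227] [515.  151.6  50. ]
[237 208] [567.4 123.6  50. ]
[262 202] [584.7  56.1  50. ]
top plate 5994.0
[200. 170.] [684.8 237.1  14. ]
[281. 170.] [687.    5.5  14. ]
[281. 244.] [474.4   3.5  14. ]
[200. 244.] [472.5 227.1  14. ]
side white 986.0
[230 236] [636.4  65.1  50. ]
[232 270] [612.3 163.4  50. ]
[260 285] [542.6 195.9  50. ]
[262 290] [536.3 208.1  50. ]
[273 272] [518.  158.3  50. ]
[251 259] [573.8 128.   50. ]
[247 234] [595.8  54.1  50. ]
[241 236] [609.4  62.1  50. ]
[244 262] [588.7 138.3  50. ]
[268 278] [527.2 175.7  50. ]
[244 268] [585.8 154.9  50. ]
[238 236] [616.8  62.9  50. ]
side plate 3547.0
[215.1 235.8] [683.7  40.6  14. ]
[273.2 227.5] [537.8  -4.1  14. ]
[283.3 298.1] [489.3 202.2  14. ]
[225.2 306.4] [616.6 237.6  14. ]
```

View pics/topc.png

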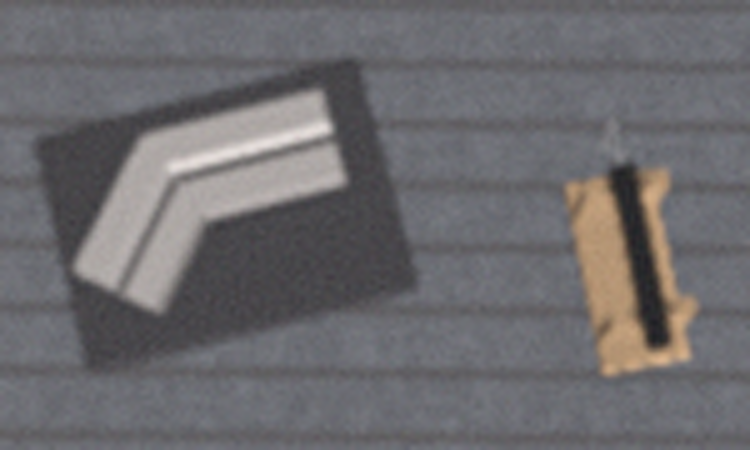

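View pics/sidec.png

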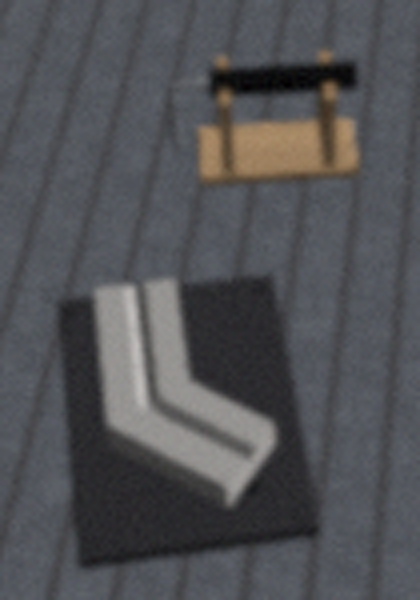

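Top crop: casting corners and the groove mid-line (335,139)→(176,175)→(119,290) are clear; handle runs (658,347)→(622,168). The side crop agrees: handle (212,80)-(356,72), plate corners clear.

Create m.py:
```python
from h import *
t=lambda p:(195+(p[0]+.5)/5-.5,165+(p[1]+.5)/5-.5)
s=lambda p:(205+(p[0]+.5)/4-.5,165+(p[1]+.5)/4-.5)
s5,c5=np.sin(np.radians(50)),np.cos(np.radians(50))
def fit(A,B):
    A=np.array(A,float);B=np.array(B,float)[:,:2];a=A-A.mean(0);b=B-B.mean(0)
    th=np.arctan2((a[:,0]*b[:,1]-a[:,1]*b[:,0]).sum(),(a*b).sum());R=np.array([[np.cos(th),-np.sin(th)],[np.sin(th),np.cos(th)]])
    tr=B.mean(0)-R@A.mean(0);return th,tr,np.abs(A@R.T+tr-B).max()
if __name__=="__main__":
    e=np.array([20-70*s5,20+70*c5]);n=25*np.array([c5,s5])
    C=[(45,-70),(-5,-70),(45,31.66),(-5,8.34),e+n,e-n]
    T=[(325,92),(346,186),(147,133),(205,218),(75,268),(163,313)]
    S=[(95,287),(180,281),(107,425),(190,381),(232,487),(276,430)]
    print("top",fit(C,[onz("top",t(p),50) for p in T]))
    print("side",fit(C,[onz("side",s(p),50) for p in S]))
    P=[(70,-95),(-70,-95),(-70,95),(70,95)]
    print("ptop",fit(P,[onz("top",t(p),14) for p in [(357,60),(415,290),(92,368),(37,140)]]))
    print("pside",fit(P,[onz("side",s(p),14) for p in [(60,299),(271,277),(317,532),(82,563)]]))
    H=[(45,0),(-55,0)]
    print("htop",fit(H,[onz("top",t(p),83) for p in [(622,168),(657,346)]]))
    print("hside",fit(H,[onz("side",s(p),75) for p in [(212,84),(356,75)]]))
    print("tri",tri([("top",t((622,168))),("side",s((212,80)))]),tri([("top",t((657,346))),("side",s((356,70)))]))
```

```bash
python3 m.py
```

```text
top (np.float64(0.25005257689806965), array([575.41774537, 119.2921261 ]), np.float64(3.0452035073001014))
side (np.float64(0.25923693488224425), array([576.847184  , 123.99903558]), np.float64(2.9490912675460095))
ptop (np.float64(0.2591917359518744), array([577.13732785, 120.466833  ]), np.float64(3.76890259490267))
pside (np.float64(0.2638485452457885), array([578.10333436, 126.05960257]), np.float64(3.645834101305695))
htop (np.float64(0.18183318137150686), array([ 546.63141962, -103.77733537]), np.float64(1.8638211044768696))
hside (np.float64(0.2032358788616688), array([ 547.66785936, -103.11995099]), np.float64(1.3916930314118758))
tri [590.5929669  -96.61416705  76.48288309] [ 495.08669493 -113.77919489   79.69124387]
```

Create go.py:
```python
import sys
from h import *
from scipy.spatial.transform import Rotation as R
def to(x,y,z,yaw):
    "remaining displacement: rotvec in tool axes, and translation in tool axes before / after the turn"
    s=arm.read_state();Q=R.from_quat(s["eef_rot"]);W=R.from_euler("z",yaw)*R.from_euler("x",np.pi)
    d=np.array([x,y,z])-s["position"]
    print("t",round(s["time"],2),"pos",s["position"].round(1),"F",s["wrist_force"].round(1),"w",round(s["gripper_width"],1))
    print("rv",(Q.inv()*W).as_rotvec().round(4),"before",Q.inv().apply(d).round(1),"after",W.inv().apply(d).round(1))
if __name__=="__main__": to(*map(float,sys.argv[1:]))
```

```bash
python3 go.py 547 -103.5 170 3.3316
```

```text
t 0.1 pos [176.6 599.  222. ] F [0.  0.2 0.7] w 87.8
rv [-1.400e-03 -4.000e-04 -4.768e-01] before [-554.  -569.    52.7] after [-231.1 -759.8   52. ]
```

Emit:
{"method": "shift_gripper", "body": {"moves": {"sx":[0, 0, 0, 0, -14, -14, -14, -14], "sy":[0, 0, 0, 0, -46, -46, -46, -46], "sz":[0, 0, 0, 0, 3, 3, 3, 3], "ax":[0, 0, 0, 0, 0, 0, 0, 0], "ay":[0, 0, 0, 0, 0, 0, 0, 0], "az":[-0.12, -0.12, -0.12, -0.117, 0, 0, 0, 0]}, "jaw": 88}}

```text
time: 0.9
position: [266.8, 427.5, 210.2]
eef_rot: [-0.095, 0.995, -0.0, -0.0]
wrist_force: [0.6, 0.5, -0.2]
gripper_width: 87.7
grasp_force: 0.0
```

```bash
python3 go.py 547 -103.5 170 3.3316
```

```text
t 0.9 pos [266.8 427.5 210.2] F [ 0.6  0.5 -0.2] w 87.7
rv [-0.0005 -0.0003  0.001 ] before [-174.3 -574.6   40.5] after [-174.8 -574.4   40.2]
```

Emit:
{"method": "shift_gripper", "body": {"moves": {"sx":[-14, -14, -14, -14, -14, -14, -14, -14], "sy":[-46, -46, -46, -46, -46, -46, -46, -46], "sz":[3, 3, 3, 3, 3, 3, 3, 3], "ax":[0, 0, 0, 0, 0, 0, 0, 0], "ay":[0, 0, 0, 0, 0, 0, 0, 0], "az":[0, 0, 0, 0, 0, 0, 0, 0]}, "jaw": 88, "quiet": true}}

```text
ok
```

Emit:
{"method": "shift_gripper", "body": {"moves": {"sx":[-14, -14, -14, -14, 0], "sy":[-46, -46, -46, -46, 0], "sz":[4, 4, 4, 4, 0], "ax":[0, 0, 0, 0, 0], "ay":[0, 0, 0, 0, 0], "az":[0, 0, 0, 0, 0]}}}

```text
time: 2.2
position: [538.2, -85.4, 170.2]
eef_rot: [-0.093, 0.996, -0.001, 0.001]
wrist_force: [-0.3, 0.6, -0.9]
gripper_width: 87.7
grasp_force: 0.0
```

```bash
python3 go.py 547 -103.5 170 3.3316
```

```text
t 2.2 pos [538.2 -85.4 170.2] F [-0.3  0.6 -0.9] w 87.7
rv [-0.0014  0.0013 -0.0041] before [ -5.3 -19.4   0.2] after [ -5.3 -19.4   0.2]
```

Emit:
{"method": "shift_gripper", "body": {"moves": {"sx":[-5, 0, 0], "sy":[-19.5, 0, 0], "sz":[0, 0, 0], "ax":[0, 0, 0], "ay":[0, 0, 0], "az":[0, 0, 0]}}}

```text
time: 2.5
position: [544.2, -98.7, 170.6]
eef_rot: [-0.095, 0.995, 0.0, -0.0]
wrist_force: [0.3, 0.2, -0.4]
gripper_width: 87.6
grasp_force: 0.0
```

Run:
```python
from h import *
c=arm.camera_params("wrist");f=arm.grab_frame("wrist");cv2.imwrite("pics/w1.png",f)
print(np.round(c["K"],1).tolist(),np.round(c["world_from_camera"],3).tolist())
np.save("w1.npy",{k:np.array(c[k]) for k in("K","world_from_camera")},allow_pickle=True)
for P in((591.2,-95,75),(493,-114,75),(547,-103.5,83)):print(proj("wrist",P,c))
```

```text
[[325.2, 0.0, 273.8], [0.0, 325.2, 210.0], [0.0, 0.0, 1.0]] [[-0.189, 0.953, 0.236, 479.072], [0.982, 0.183, 0.047, -110.356], [0.001, 0.24, -0.971, 333.445], [0.0, 0.0, 0.0, 1.0]]
[266.31432811 265.14486103]
[265.50541902 147.44489092]
[265.72456645 217.31903579]
```

View pics/w1.png

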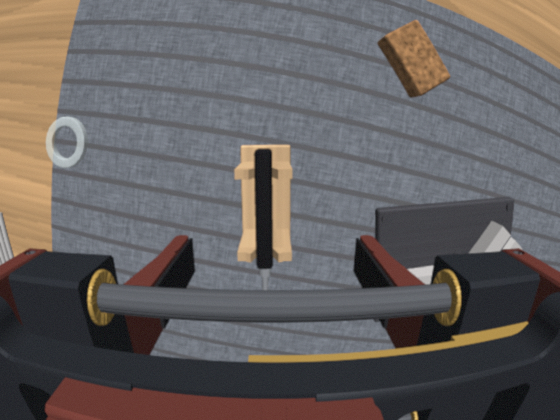

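The wrist view shows the handle straight along the columns from (263,150) to (265,268), centred between the fingers; measure it.

Run:
```python
from h import *
from m import fit
c=np.load("w1.npy",allow_pickle=True).item();f=cv2.imread("pics/w1.png")
m=np.zeros(f.shape[:2],np.uint8);m[140:275,245:285]=(f.max(2)[140:275,245:285]<50)*255
k=max(cv2.findContours(m,0,2)[0],key=cv2.contourArea);r=cv2.minAreaRect(k);print(r)
b=cv2.boxPoints(r);b=b[np.argsort(b[:,1])];lo,hi=b[:2].mean(0),b[2:].mean(0);print(lo,hi)
L,H=onz("wrist",lo,83,c),onz("wrist",hi,83,c);print(L,H,np.linalg.norm(H-L),fit([(45,0),(-55,0)],[H,L]))
```

```bash
python3 go.py 547 -103.5 120 3.3316
```

```text
((262.9999694824219, 208.49996948242188), (116.99998474121094, 15.999998092651367), 90.0)
[262.99997 149.99997] [262.99997 266.99997]
[ 494.8648449  -115.40992589   83.        ] [589.94111196 -97.89533133  83.        ] 96.67604449614379 (np.float64(0.18217385832507174), array([ 547.32023935, -105.74678918]), np.float64(1.6344756490813097))
t 2.55 pos [544.  -98.4 170.7] F [-0.4 -0.5 -0.2] w 87.6
rv [ 0.0003 -0.0004  0.0009] before [-2.  -5.6 50.7] after [-1.9 -5.6 50.7]
```

Emit:
{"method": "shift_gripper", "body": {"moves": {"sx":[-2, 0, 0, 0, 0, 0, 0], "sy":[-6.8, 0, 0, 0, 0, 0, 0], "sz":[0, 30, 30, 30, 14, 10, 0], "ax":[0, 0, 0, 0, 0, 0, 0], "ay":[0, 0, 0, 0, 0, 0, 0], "az":[0.005, 0, 0, 0, 0, 0, 0]}, "jaw": 88}}

```text
time: 3.25
position: [547.4, -105.1, 56.1]
eef_rot: [-0.093, 0.996, 0.0, -0.001]
wrist_force: [-0.6, 0.6, -0.7]
gripper_width: 87.7
grasp_force: 0.0
```

```bash
python3 go.py 547.2 -104.7 56 3.3266
```

```text
t 3.25 pos [ 547.4 -105.1   56.1] F [-0.6  0.6 -0.7] w 87.7
rv [ 0.0005 -0.0012  0.0006] before [0.1 0.5 0.1] after [0.1 0.5 0.1]
```

Emit:
{"method": "shift_gripper", "body": {"moves": {"sx":[0, 0, 0, 0, 0, 0, 0, 0], "sy":[0, 0, 0, 0, 0, 0, 0, 0], "sz":[0, 0, 0, 0, 0, 0, 0, 0], "ax":[0, 0, 0, 0, 0, 0, 0, 0], "ay":[0, 0, 0, 0, 0, 0, 0, 0], "az":[0, 0, 0, 0, 0, 0, 0, 0]}, "jaw": 0, "grip_force": 40}}

```text
time: 4.05
position: [547.7, -105.4, 56.7]
eef_rot: [-0.093, 0.996, 0.0, -0.0]
wrist_force: [0.1, 0.2, 0.6]
gripper_width: 27.2
grasp_force: 0.0
```

```bash
python3 go.py 547.2 -104.7 56 3.3266
```

```text
t 4.05 pos [ 547.7 -105.4   56.7] F [0.1 0.2 0.6] w 27.2
rv [ 0.     -0.0001  0.0003] before [0.4 0.8 0.7] after [0.4 0.8 0.7]
```

Emit:
{"method": "shift_gripper", "body": {"moves": {"sx":[0, 0, 0, 0], "sy":[0, 0, 0, 0], "sz":[0, 0, 0, 0], "ax":[0, 0, 0, 0], "ay":[0, 0, 0, 0], "az":[0, 0, 0, 0]}, "jaw": 0, "grip_force": 40}}

```text
time: 4.45
position: [548.2, -106.1, 56.9]
eef_rot: [-0.093, 0.996, -0.0, 0.0]
wrist_force: [0.6, -5.1, 1.3]
gripper_width: 14.0
grasp_force: 40.0
```

Emit:
{"method": "shift_gripper", "body": {"moves": {"sx":[0, 0, 0, 0, 0, 0, 0, 0], "sy":[0, 0, 0, 0, 0, 0, 0, 0], "sz":[-4, -10, -20, -20, -20, -20, 0, 0], "ax":[0, 0, 0, 0, 0, 0, 0, 0], "ay":[0, 0, 0, 0, 0, 0, 0, 0], "az":[0, 0, 0, 0, 0, 0, 0, 0]}}}

```text
time: 5.25
position: [547.6, -105.2, 150.9]
eef_rot: [-0.092, 0.996, 0.0, 0.0]
wrist_force: [-0.8, -0.3, -0.3]
gripper_width: 13.3
grasp_force: 40.0
```

Run:
```python
from h import *
f=arm.grab_frame("wrist");g=arm.grab_frame("side")
cv2.imwrite("pics/w2.png",np.vstack([f[150:],cv2.resize(g[130:230,200:340],(560,400))])[:600])
```

```text
(no output)
```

View pics/w2.png

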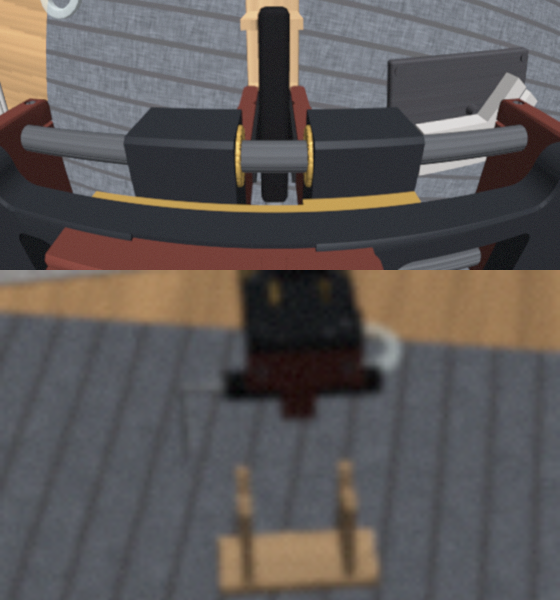

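Grasp good: the handle sits level between the fingers (wrist view columns 260–290), side crop shows the tip at about (187,462). Now move past the casting (+x) for a near wrist view of the groove and a tip measurement.

```bash
python3 go.py 625 115 160 3.3266
```

```text
t 5.35 pos [ 547.  -105.1  149.8] F [-0.5 -0.5 -1.2] w 13.6
rv [ 0.0007 -0.0014  0.0003] before [-117.2  202.   -10.2] after [-117.2  202.   -10.2]
```

Emit:
{"method": "shift_gripper", "body": {"moves": {"sx":[-10, -20, -24, -24, -20, -12, -7, 0], "sy":[17, 34, 41, 41, 34, 21, 14, 0], "sz":[-5, -5, 0, 0, 0, 0, 0, 0], "ax":[0, 0, 0, 0, 0, 0, 0, 0], "ay":[0, 0, 0, 0, 0, 0, 0, 0], "az":[0, 0, 0, 0, 0, 0, 0, 0]}, "quiet": true}}

```text
ok
```

Emit:
{"method": "shift_gripper", "body": {"moves": {"sx":[0, 0], "sy":[0, 0], "sz":[0, 0], "ax":[0, 0], "ay":[0, 0], "az":[0, 0]}}}

```text
time: 6.35
position: [624.9, 113.3, 160.3]
eef_rot: [-0.092, 0.996, -0.0, -0.001]
wrist_force: [1.2, -0.1, -0.8]
gripper_width: 13.7
grasp_force: 40.0
```

Run:
```python
from h import *
c=arm.camera_params("wrist");s=arm.read_state();f=arm.grab_frame("wrist");g=arm.grab_frame("side");t=arm.grab_frame("top")
s2=arm.read_state()
np.save("w3.npy",{**{k:np.array(c[k]) for k in("K","world_from_camera")},"pos":(s["position"]+s2["position"])/2,"q":s["eef_rot"]},allow_pickle=True)
print(s["position"],s2["position"])
for n,i in zip(("w3","s3","t3"),(f,g,t)):cv2.imwrite(f"pics/{n}.png",i)
p=s["position"]+np.array([70*np.cos(.185),70*np.sin(.185),-41])
a=proj("side",p);b=proj("top",p);print(a,b)
crop=lambda i,q,w:cv2.resize(i[int(q[1])-w:int(q[1])+w,int(q[0])-w:int(q[0])+w],(240,240),interpolation=cv2.INTER_CUBIC)
z=np.hstack([f,np.vstack([crop(g,a,20),crop(t,b,20)])[:420]]);cv2.imwrite("pics/v3.png",z)
```

```text
[624.92193298 113.30145369 160.29901108] [625.36788175 113.49838837 160.7633424 ]
[196.66463164 235.37567895] [234.3656718  154.89164226]
```

View pics/v3.png

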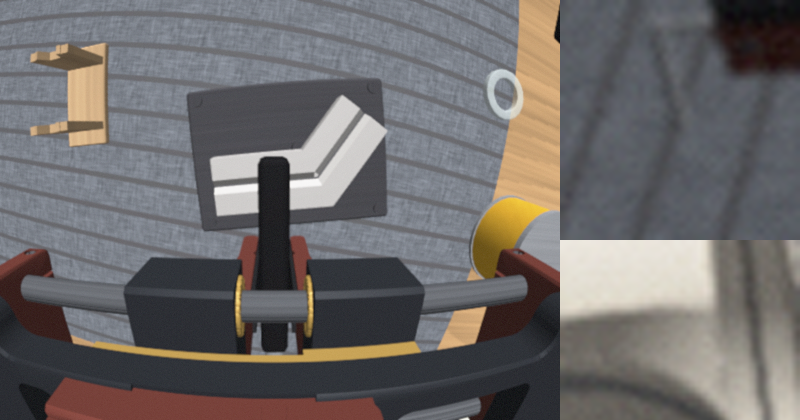

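Wrist view shows the casting clearly: free end corners (210,156)/(215,216), inner bend (303,147), outer bend (334,206), short end (343,95)/(386,130). The side crop shows the tip within half a pixel of where it is predicted (196,235).

Run:
```python
from h import *
from m import fit,s5,c5
c=np.load("w3.npy",allow_pickle=True).item();f=cv2.imread("pics/w3.png");g=cv2.cvtColor(f,6)
e=np.array([20-70*s5,20+70*c5]);n=25*np.array([c5,s5])
C=[(45,-70),(-5,-70),(45,31.66),(-5,8.34),e+n,e-n]
p=np.array([(215,216),(210,156),(334,206),(303,147),(386,130),(343,95)],np.float32)
q=cv2.cornerSubPix(g,p[:,None].copy(),(4,4),(-1,-1),(3,50,.01))[:,0];print(q.round(1).tolist())
for P in(p,q):
    W=[onz("wrist",x,50,c) for x in P];th,t,r=fit(C,W);print(th,t,r)
    R=np.array([[np.cos(th),-np.sin(th)],[np.sin(th),np.cos(th)]]);print((np.array(C)@R.T+t-np.array(W)[:,:2]).round(1).tolist())
# plate corners
P=[(204,231),(188,93),(381,79),(387,216)]
print(fit([(70,-95),(-70,-95),(-70,95),(70,95)],[onz("wrist",x,14,c) for x in P]))
```

```text
[[216.60000610351562, 215.5], [209.60000610351562, 158.39999389648438], [332.79998779296875, 205.6999969482422], [300.29998779296875, 148.3000030517578], [387.3999938964844, 129.89999389648438], [341.79998779296875, 94.30000305175781]]
0.2645584675888125 [577.1418439  121.80476812] 1.990195422432862
[[-2.0, 1.1], [1.1, 0.1], [-0.7, -1.6], [2.0, -0.3], [-0.0, 1.3], [-0.4, -0.6]]
0.2729112862119275 [577.53479777 121.51683488] 1.3892860604516812
[[-0.4, 0.0], [-0.0, -0.1], [-0.5, -0.4], [0.8, 1.4], [0.1, -0.6], [0.1, -0.3]]
(np.float64(0.2677857939319141), array([578.02638473, 122.97754906]), np.float64(1.5586803235211448))
```

Create seam.py:
```python
from go import *
th,o,hy=.265,np.array([577.1,121.8]),.185
M=np.array([[np.cos(th),-np.sin(th)],[np.sin(th),np.cos(th)]])
def seam(d):  # d along path from the free end of the long leg
    return M@np.array([20,-70+d] if d<=90 else [20-.766*(d-90),20+.643*(d-90)])+o
def tcp(d): return seam(d)-70*np.array([np.cos(hy),np.sin(hy)])
if __name__=="__main__":
    import sys
    for d in(8,90,152):print(d,seam(d).round(1),tcp(d).round(1))
    to(*tcp(float(sys.argv[1])),float(sys.argv[2]),hy+np.pi)
    W=R.from_euler("z",hy+np.pi)*R.from_euler("x",np.pi)
    for a,b in((8,90),(90,152)):print("leg in tool axes",W.inv().apply(np.r_[seam(b)-seam(a),0]).round(2))
```

```bash
python3 seam.py 8 106
```

```text
8 [612.6  67.2] [543.8  54.3]
90 [591.2 146.3] [522.4 133.5]
152 [534.9 172.4] [466.1 159.5]
t 6.5 pos [625.4 113.5 160.8] F [ 0.4  0.3 -1.4] w 13.7
rv [-0.0001 -0.0001 -0.0013] before [ 91.  -43.3  54.8] after [ 91.  -43.2  54.8]
leg in tool axes [ 6.55 81.74  0.  ]
leg in tool axes [50.53 35.94  0.  ]
```

Emit:
{"method": "shift_gripper", "body": {"moves": {"sx":[12, 25, 25, 19, 10, 0, 0, 0], "sy":[-6, -12, -12, -9, -4.2, 0, 0, 0], "sz":[0, 5, 15, 20, 14.8, 0, 0, 0], "ax":[0, 0, 0, 0, 0, 0, 0, 0], "ay":[0, 0, 0, 0, 0, 0, 0, 0], "az":[0, 0, 0, 0, 0, 0, 0, 0]}}}

```text
time: 7.3
position: [545.3, 55.6, 107.0]
eef_rot: [-0.092, 0.996, -0.0, 0.001]
wrist_force: [-0.1, 0.5, -0.9]
gripper_width: 13.6
grasp_force: 40.0
```

Run:
```python
from seam import *
s=arm.read_state();w=arm.camera_params("wrist");f=arm.grab_frame("wrist");g=arm.grab_frame("side");t=arm.grab_frame("top")
p=s["position"]+np.array([70*np.cos(.185),70*np.sin(.185),-41.5]);print("tip pred",p,"seam0",seam(8))
a=proj("side",p);b=proj("top",p);print(a,b,proj("side",[*seam(8),45]))
print([np.round(proj("side",[*seam(d),45]),1).tolist() for d in(0,90,160)])
np.save("x.npy",p)
cv2.imwrite("pics/s4.png",g);cv2.imwrite("pics/t4.png",t);cv2.imwrite("pics/w4.png",f)
crop=lambda i,q,w:cv2.resize(i[int(q[1])-w:int(q[1])+w,int(q[0])-w:int(q[0])+w],(400,400),interpolation=cv2.INTER_CUBIC)
cv2.imwrite("pics/v4.png",np.hstack([crop(g,a,25),crop(t,b,25)]))
```

```bash
python3 seam.py 8 106
```

```text
tip pred [614.14030663  68.45692705  65.47721692] seam0 [612.64022464  67.20245031]
[238.15549622 233.84931999] [257.3256265  190.04821803] [239.48768166 238.76533543]
[[239.2, 236.3], [242.5, 266.0], [267.9, 279.2]]
8 [612.6  67.2] [543.8  54.3]
90 [591.2 146.3] [522.4 133.5]
152 [534.9 172.4] [466.1 159.5]
t 7.45 pos [545.   55.8 106.6] F [-0.3  0.3 -1.3] w 13.7
rv [-0.0002  0.0016  0.0006] before [ 1.4 -1.2  0.6] after [ 1.4 -1.2  0.6]
leg in tool axes [ 6.55 81.74  0.  ]
leg in tool axes [50.53 35.94  0.  ]
```

View pics/v4.png

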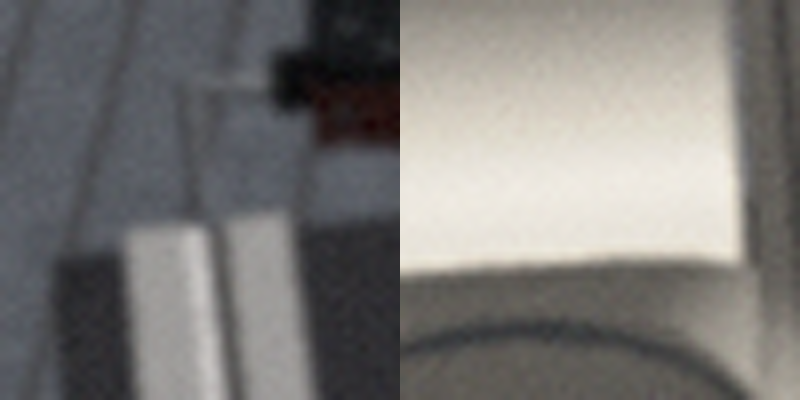

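Side crop: groove valley at the free end is at crop (212,222), within 0.3 px of the prediction; neck foot near (195,212). I'll quantify the neck column against the pre-move picture.

Run:
```python
from seam import *
a=cv2.imread("pics/side0.png").astype(float);b=cv2.imread("pics/s4.png").astype(float);p=np.load("x.npy")
d=(b-a).mean(2)
for y in range(217,237):
    print(y,d[y,230:247].round(0).astype(int).tolist(), "pred col",round(float(proj("side",p+[0,0,(0 if y>=234 else (234-y)*3.45)])[0]),1))
```

```text
217 [10, 3, 2, 3, 5, 2, 7, 7, 14, 13, 14, 15, 21, 24, 25, 17, -12] pred col 236.2
218 [2, 12, 6, 3, -2, -4, 0, 9, 13, 13, 29, 20, 16, 21, 20, 16, -7] pred col 236.3
219 [2, 2, 4, 3, -3, -11, -5, 5, 0, 5, 5, 6, 2, 0, -3, -1, -22] pred col 236.4
220 [5, 7, 4, 0, 1, -9, -5, 1, 1, 3, 3, 2, 0, -8, -7, -12, -23] pred col 236.6
221 [5, 1, 5, 1, 3, -14, -3, 3, 1, 7, 0, 7, 4, -1, 2, 2, -10] pred col 236.7
222 [6, 6, 11, 2, -2, -11, -6, 5, 12, 7, -2, 2, 5, 6, 6, 1, 3] pred col 236.8
223 [4, 2, 5, 5, 2, -14, -10, 4, 9, 10, 1, 7, 7, 9, 9, 3, 8] pred col 236.9
224 [3, 3, 10, 7, 2, -12, -14, 0, 10, 9, 2, 3, 7, 7, 5, 2, 7] pred col 237.0
225 [12, 5, 5, 8, 1, -10, -9, 6, 14, 4, 8, 9, 7, 6, 10, 3, 4] pred col 237.1
226 [7, 3, 9, 7, 3, -7, -13, 6, 9, 9, 8, 5, 6, 9, 8, 6, 6] pred col 237.3
227 [5, 4, 7, 4, 5, -3, -7, 4, 14, 8, 2, 4, 3, 8, 9, 1, 8] pred col 237.4
228 [1, 1, 4, 5, 3, -3, -6, 10, 18, 11, 1, 10, 5, 0, 5, 6, 7] pred col 237.5
229 [12, 8, 9, 10, 6, 3, -2, 7, 19, 14, 3, 9, 6, 9, 3, 7, 3] pred col 237.6
230 [6, 4, 7, 5, 8, 2, 1, 6, 14, 15, 10, 3, 7, 2, 8, 6, 7] pred col 237.7
231 [4, 5, 4, 3, 5, 5, -2, 11, 14, 11, 7, 5, 6, 8, 8, 5, 5] pred col 237.8
232 [1, 1, 8, 0, 3, 3, 1, -1, 10, 11, 5, 3, 0, 6, 3, 8, 8] pred col 237.9
233 [3, 10, 6, 11, 2, 4, 4, -5, 7, 12, 7, 8, 5, 1, 9, 5, -2] pred col 238.0
234 [1, 7, 4, 5, 1, -1, 6, 0, 5, 4, 9, 7, 6, 9, 4, 8, 3] pred col 238.2
235 [2, 10, 4, 6, 12, 4, 1, -1, 4, 14, 8, 6, 7, 4, 10, 8, 2] pred col 238.2
236 [9, 5, 7, 8, 9, 7, 9, 7, 4, 0, 5, 1, 4, 11, 4, 7, 9] pred col 238.2
```

Tip prediction agrees with the picture (neck centre ≈ 237–238 vs 237.0–238). Descend.

Emit:
{"method": "shift_gripper", "body": {"moves": {"sx":[1.4, 0, 0, 0, 0, 0, 0], "sy":[-1.2, 0, 0, 0, 0, 0, 0], "sz":[3, 6, 4, 2, 1, 0, 0], "ax":[0, 0, 0, 0, 0, 0, 0], "ay":[0, 0, 0, 0, 0, 0, 0], "az":[0, 0, 0, 0, 0, 0, 0]}}}

```text
time: 8.15
position: [543.0, 54.0, 89.9]
eef_rot: [-0.092, 0.996, -0.0, 0.0]
wrist_force: [0.0, 0.0, -0.4]
gripper_width: 13.9
grasp_force: 40.0
```

```bash
python3 seam.py 8 83.5 | grep -A1 "^t"
```

```text
t 8.15 pos [543.   54.   89.9] F [ 0.   0.  -0.4] w 13.9
rv [-0.      0.0001  0.0002] before [-0.9  0.1  6.4] after [-0.9  0.1  6.4]
```

Emit:
{"method": "shift_gripper", "body": {"moves": {"sx":[-0.5, 0, 0, 0], "sy":[0, 0, 0, 0], "sz":[1, 1, 0, 0], "ax":[0, 0, 0, 0], "ay":[0, 0, 0, 0], "az":[0, 0, 0, 0]}, "only": "pos|wrist"}}

```text
position: [543.4, 54.1, 87.9]
wrist_force: [0.2, 0.6, -0.6]
```

Emit:
{"method": "shift_gripper", "body": {"moves": {"sx":[0, 0, 0, 0], "sy":[0, 0, 0, 0], "sz":[1, 1, 0, 0], "ax":[0, 0, 0, 0], "ay":[0, 0, 0, 0], "az":[0, 0, 0, 0]}, "only": "pos|wrist"}}

```text
position: [544.0, 54.2, 86.1]
wrist_force: [2.2, 0.3, 0.2]
```

Emit:
{"method": "shift_gripper", "body": {"moves": {"sx":[0, 0, 0], "sy":[0, 0, 0], "sz":[1, 0, 0], "ax":[0, 0, 0], "ay":[0, 0, 0], "az":[0, 0, 0]}, "only": "pos|wrist"}}

```text
position: [543.9, 54.1, 85.1]
wrist_force: [2.6, -0.1, 1.7]
```

Emit:
{"method": "shift_gripper", "body": {"moves": {"sx":[-0.8, 0, 0], "sy":[0, 0, 0], "sz":[0, 0, 0], "ax":[0, 0, 0], "ay":[0, 0, 0], "az":[0, 0, 0]}, "only": "pos|wrist"}}

```text
position: [544.0, 54.2, 84.9]
wrist_force: [0.8, -1.3, 2.0]
```

Emit:
{"method": "shift_gripper", "body": {"moves": {"sx":[-0.4, 0, 0, 0], "sy":[0, 0, 0, 0], "sz":[0.5, 0.5, 0, 0], "ax":[0, 0, 0, 0], "ay":[0, 0, 0, 0], "az":[0, 0, 0, 0]}, "only": "pos|wrist"}}

```text
position: [544.2, 54.3, 83.8]
wrist_force: [-1.4, 0.0, 3.0]
```

Seated with ~2 mm sink and centred. Begin the pass.

Emit:
{"method": "shift_gripper", "body": {"moves": {"sx":[0.3, 0.1, 0.24, 0.24, 0.24, 0.24], "sy":[0, 1.5, 3, 3, 3, 3], "sz":[0.4, 0.3, 0, 0, 0, 0], "ax":[0, 0, 0, 0, 0, 0], "ay":[0, 0, 0, 0, 0, 0], "az":[0, 0, 0, 0, 0, 0]}, "only": "time|pos|wrist"}}

```text
time: 10.55
position: [540.6, 67.6, 83.2]
wrist_force: [-0.9, -3.0, 3.5]
```

```bash
python3 seam.py 24.5 83 | grep -A1 "^t"
```

```text
t 10.55 pos [540.6  67.6  83.2] F [-0.9 -3.   3.5] w 13.9
rv [-0.     -0.0001  0.0003] before [0.6 2.8 0.2] after [0.6 2.8 0.2]
```

Emit:
{"method": "shift_gripper", "body": {"moves": {"sx":[0.4, 0.4, 0.24, 0.24, 0.24, 0.24], "sy":[3, 3, 3, 3, 3, 3], "sz":[0, 0, 0, 0, 0, 0], "ax":[0, 0, 0, 0, 0, 0], "ay":[0, 0, 0, 0, 0, 0], "az":[0, 0, 0, 0, 0, 0]}, "only": "time|pos|wrist"}}

```text
time: 11.15
position: [535.6, 85.0, 83.2]
wrist_force: [-0.3, -0.8, 3.6]
```

```bash
python3 seam.py 41.5 83 | grep -A1 "^t"
```

```text
t 11.15 pos [535.6  85.   83.2] F [-0.3 -0.8  3.6] w 13.7
rv [0.     0.0001 0.0002] before [0.3 1.7 0.2] after [0.3 1.7 0.2]
```

Emit:
{"method": "shift_gripper", "body": {"moves": {"sx":[0.24, 0.24, 0.24, 0.24, 0.24, 0.24, 0.24, 0.24], "sy":[3, 3, 3, 3, 3, 3, 3, 3], "sz":[0, 0, 0, 0, 0, 0, 0, 0], "ax":[0, 0, 0, 0, 0, 0, 0, 0], "ay":[0, 0, 0, 0, 0, 0, 0, 0], "az":[0, 0, 0, 0, 0, 0, 0, 0]}, "only": "time|pos|wrist"}}

```text
time: 11.95
position: [529.3, 108.2, 83.2]
wrist_force: [-0.6, -1.5, 2.6]
```

```bash
python3 seam.py 63.5 83 | grep -A1 "^t"
```

```text
t 11.95 pos [529.3 108.2  83.2] F [-0.6 -1.5  2.6] w 13.7
rv [-0.     -0.0001  0.0002] before [ 0.  -0.3  0.2] after [ 0.  -0.3  0.2]
```

Emit:
{"method": "shift_gripper", "body": {"moves": {"sx":[0.24, 0.24, 0.24, 0.24, 0.24, 0.24, 0.24], "sy":[3, 3, 3, 3, 3, 3, 3], "sz":[0, 0, 0, 0, 0, 0, 0], "ax":[0, 0, 0, 0, 0, 0, 0], "ay":[0, 0, 0, 0, 0, 0, 0], "az":[0, 0, 0, 0, 0, 0, 0]}, "only": "time|pos|wrist"}}

```text
time: 12.65
position: [523.6, 128.4, 83.1]
wrist_force: [-1.5, -2.7, 3.3]
```

```bash
python3 seam.py 90 83 | grep -A1 "^t"
```

```text
t 12.65 pos [523.6 128.4  83.1] F [-1.5 -2.7  3.3] w 13.6
rv [-0.0002 -0.0004  0.0002] before [0.3 5.2 0.1] after [0.3 5.2 0.1]
```

Emit:
{"method": "shift_gripper", "body": {"moves": {"sx":[0.24, 0.4, 2.45, 2.45, 2.45], "sy":[3, 2.5, 1.74, 1.74, 1.74], "sz":[0, 0, 0, 0, 0], "ax":[0, 0, 0, 0, 0], "ay":[0, 0, 0, 0, 0], "az":[0, 0, 0, 0, 0]}, "only": "time|pos|wrist"}}

```text
time: 13.15
position: [515.4, 137.6, 83.7]
wrist_force: [2.0, -3.4, 3.9]
```

```bash
python3 seam.py 98 83 | grep -A1 "^t"
```

```text
t 13.15 pos [515.4 137.6  83.7] F [ 2.  -3.4  3.9] w 13.7
rv [-0.      0.0034  0.    ] before [ 0.4 -0.7  0.7] after [ 0.4 -0.7  0.7]
```

Emit:
{"method": "shift_gripper", "body": {"moves": {"sx":[2.65, 2.65, 2.6, 2.45], "sy":[1.45, 1.45, 1.55, 1.74], "sz":[0, 0, 0, 0], "ax":[0, 0, 0, 0], "ay":[0, 0, 0, 0], "az":[0, 0, 0, 0]}, "only": "time|pos|wrist"}}

```text
time: 13.55
position: [502.8, 141.8, 83.3]
wrist_force: [3.1, -3.2, 3.1]
```

```bash
python3 seam.py 110 83 | grep -A1 "^t"
```

```text
t 13.55 pos [502.8 141.8  83.3] F [ 3.1 -3.2  3.1] w 13.8
rv [0.0002 0.0006 0.0002] before [-1.4 -0.2  0.3] after [-1.4 -0.2  0.3]
```

Emit:
{"method": "shift_gripper", "body": {"moves": {"sx":[2.65, 2.55, 2.45, 2.45, 2.45], "sy":[1.45, 1.6, 1.74, 1.74, 1.74], "sz":[0, 0, 0, 0, 0], "ax":[0, 0, 0, 0, 0], "ay":[0, 0, 0, 0, 0], "az":[0, 0, 0, 0, 0]}, "only": "time|pos|wrist"}}

```text
time: 14.05
position: [488.8, 147.6, 83.2]
wrist_force: [4.5, -1.0, 3.0]
```

```bash
python3 seam.py 126 83 | grep -A1 "^t"
```

```text
t 14.05 pos [488.8 147.6  83.2] F [ 4.5 -1.   3. ] w 13.9
rv [0.0001 0.0004 0.0003] before [-1.1  0.8  0.2] after [-1.1  0.8  0.2]
```

Emit:
{"method": "shift_gripper", "body": {"moves": {"sx":[2.35, 2.35, 2.45, 2.45, 2.45, 2.45, 2.45], "sy":[1.88, 1.85, 1.74, 1.74, 1.74, 1.74, 1.74], "sz":[0, 0, 0, 0, 0, 0, 0], "ax":[0, 0, 0, 0, 0, 0, 0], "ay":[0, 0, 0, 0, 0, 0, 0], "az":[0, 0, 0, 0, 0, 0, 0]}, "only": "time|pos|wrist"}}

```text
time: 14.75
position: [469.6, 156.5, 83.2]
wrist_force: [2.5, -0.9, 3.2]
```

```bash
python3 seam.py 152 83 | grep -A1 "^t"
```

```text
t 14.75 pos [469.6 156.5  83.2] F [ 2.5 -0.9  3.2] w 13.7
rv [-0.     -0.0002  0.0002] before [2.9 3.6 0.2] after [2.9 3.6 0.2]
```

Emit:
{"method": "shift_gripper", "body": {"moves": {"sx":[2.45, 1.9, 0, 0], "sy":[1.74, 1.4, 0, 0], "sz":[0, 0, 0, 0], "ax":[0, 0, 0, 0], "ay":[0, 0, 0, 0], "az":[0, 0, 0, 0]}, "only": "time|pos|wrist"}}

```text
time: 15.15
position: [463.4, 158.7, 82.8]
wrist_force: [-1.9, 0.5, 3.3]
```

```bash
python3 seam.py 152 83 | grep -A1 "^t"
```

Run:
```python
from seam import *
g=arm.grab_frame("side");p=proj("side",[*seam(152),45]);q=proj("side",[*seam(160),45]);print(p,q)
i=g[int(p[1])-40:int(p[1])+25,int(p[0])-45:int(p[0])+35];cv2.imwrite("pics/v5.png",cv2.resize(i,None,fx=8,fy=8,interpolation=cv2.INTER_CUBIC))
```

```text
t 15.15 pos [463.4 158.7  82.8] F [-1.9  0.5  3.3] w 13.5
rv [ 0.0001 -0.0033  0.0005] before [-2.8  0.3 -0.2] after [-2.8  0.3 -0.2]
[264.89938337 277.67424095] [267.86641934 279.22441348]
```

View pics/v5.png

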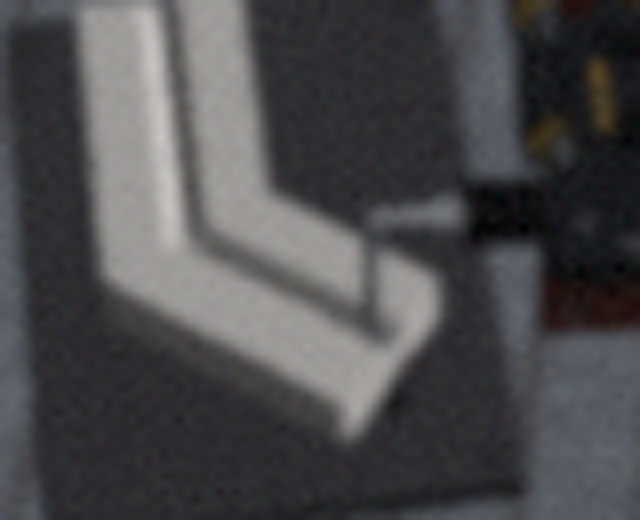

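The tip stands in the groove at crop (373,335), a few mm short of the short leg's free end. Lift straight up and return.

Emit:
{"method": "shift_gripper", "body": {"moves": {"sx":[0, 0, 0, 0, 0, 0], "sy":[0, 0, 0, 0, 0, 0], "sz":[-4, -10, -20, -30, -12, 0], "ax":[0, 0, 0, 0, 0, 0], "ay":[0, 0, 0, 0, 0, 0], "az":[0, 0, 0, 0, 0, 0]}, "only": "time|pos|wrist"}}

```text
time: 15.8
position: [466.2, 159.0, 161.0]
wrist_force: [0.4, 0.6, -0.8]
```

```bash
python3 go.py 547.8 -105.6 150 3.3266
```

```text
t 15.8 pos [466.2 159.  161. ] F [ 0.4  0.6 -0.8] w 13.8
rv [0.0003 0.0038 0.0001] before [ -31.5 -275.1   11. ] after [ -31.5 -275.1   11. ]
```

Emit:
{"method": "shift_gripper", "body": {"moves": {"sx":[-2, -4, -5, -5, -5, -5, -3, -2], "sy":[-20, -38, -45, -45, -45, -40, -27, -13], "sz":[0, 2, 2, 2, 2, 2, 1, 0], "ax":[0, 0, 0, 0, 0, 0, 0, 0], "ay":[0, 0, 0, 0, 0, 0, 0, 0], "az":[0, 0, 0, 0, 0, 0, 0, 0]}, "quiet": true}}

```text
ok
```

Emit:
{"method": "shift_gripper", "body": {"moves": {"sx":[0, 0, 0, 0], "sy":[-2, 0, 0, 0], "sz":[0, 0, 0, 0], "ax":[0, 0, 0, 0], "ay":[0, 0, 0, 0], "az":[0, 0, 0, 0]}, "only": "time|pos"}}

```text
time: 17.0
position: [545.9, -104.6, 148.2]
```

```bash
python3 go.py 547.8 -105.6 150 3.3266
```

```text
t 17.0 pos [ 545.9 -104.6  148.2] F [-0.7  0.1 -0.9] w 13.5
rv [ 0.0002 -0.0002  0.0017] before [-1.7 -1.3 -1.8] after [-1.7 -1.3 -1.8]
```

Emit:
{"method": "shift_gripper", "body": {"moves": {"sx":[-1.7, 0, 0, 0, 0, 0, 0], "sy":[-1.3, 0, 0, 0, 0, 0, 0], "sz":[10, 20, 20, 16, 8, 0, 0], "ax":[0, 0, 0, 0, 0, 0, 0], "ay":[0, 0, 0, 0, 0, 0, 0], "az":[0, 0, 0, 0, 0, 0, 0]}, "only": "time|pos|wrist"}}

```text
time: 17.7
position: [548.4, -106.7, 74.4]
wrist_force: [0.1, 0.6, -1.2]
```

```bash
python3 go.py 547.8 -105.6 56.8 3.3266
```

```text
t 17.7 pos [ 548.4 -106.7   74.4] F [ 0.1  0.6 -1.2] w 13.7
rv [-0.0001  0.0003  0.0005] before [ 0.3  1.2 17.6] after [ 0.3  1.2 17.6]
```

Emit:
{"method": "shift_gripper", "body": {"moves": {"sx":[0.3, 0, 0, 0, 0], "sy":[0.6, 0, 0, 0, 0], "sz":[5, 5, 3, 2, 0], "ax":[0, 0, 0, 0, 0], "ay":[0, 0, 0, 0, 0], "az":[0, 0, 0, 0, 0]}, "only": "time|pos|wrist"}}

```text
time: 18.2
position: [547.5, -106.3, 58.9]
wrist_force: [-0.0, -0.1, -0.5]
```

Emit:
{"method": "shift_gripper", "body": {"moves": {"sx":[0, 0, 0, 0, 0], "sy":[0, 0, 0, 0, 0], "sz":[1, 0, 1, 0, 0], "ax":[0, 0, 0, 0, 0], "ay":[0, 0, 0, 0, 0], "az":[0, 0, 0, 0, 0]}, "only": "time|pos|wrist"}}

```text
time: 18.7
position: [547.9, -106.4, 57.4]
wrist_force: [1.0, -1.5, 0.8]
```

Emit:
{"method": "shift_gripper", "body": {"moves": {"sx":[0, 0, 0], "sy":[0, 0, 0], "sz":[0.5, 0, 0], "ax":[0, 0, 0], "ay":[0, 0, 0], "az":[0, 0, 0]}, "only": "time|pos|wrist"}}

```text
time: 19.0
position: [548.0, -106.4, 56.9]
wrist_force: [-0.1, -0.5, 3.2]
```

Emit:
{"method": "shift_gripper", "body": {"moves": {"sx":[0, 0, 0, 0, 0, 0, 0, 0], "sy":[0, 0, 0, 0, 0, 0, 0, 0], "sz":[0, 0, 0, 0, 0, 0, 0, 0], "ax":[0, 0, 0, 0, 0, 0, 0, 0], "ay":[0, 0, 0, 0, 0, 0, 0, 0], "az":[0, 0, 0, 0, 0, 0, 0, 0]}, "jaw": 88, "only": "time|pos|wrist|wid"}}

```text
time: 19.8
position: [547.7, -106.3, 56.7]
wrist_force: [0.7, 0.8, 0.9]
gripper_width: 73.9
```

Emit:
{"method": "shift_gripper", "body": {"moves": {"sx":[0, 0, 0, 0, 0, 0, 0, 0], "sy":[0, 0, 0, 0, 0, 0, 0, 0], "sz":[0, 0, -10, -25, -40, -40, -20, 0], "ax":[0, 0, 0, 0, 0, 0, 0, 0], "ay":[0, 0, 0, 0, 0, 0, 0, 0], "az":[0, 0, 0, 0, 0, 0, 0, 0]}, "jaw": 88, "only": "time|pos|wrist|wid"}}

```text
time: 20.6
position: [549.8, -106.7, 195.7]
wrist_force: [0.1, -0.6, -0.4]
gripper_width: 87.5
```

Run:
```python
from h import *
f=arm.grab_frame("wrist");g=arm.grab_frame("side")
cv2.imwrite("pics/s6.png",g)
cv2.imwrite("pics/v6.png",np.hstack([f[:300,:400],cv2.resize(g[165:240,225:325],(400,300))]))
a=cv2.imread("pics/side0.png");d=cv2.absdiff(a,g).max(2)[:,:430];d=cv2.GaussianBlur(d,(5,5),0)
n,_,st,_=cv2.connectedComponentsWithStats((d>20).astype(np.uint8));print([x.tolist() for x in st[1:] if x[4]>8])
```

```text
[[238, 0, 126, 164, 7381]]
```

View pics/v6.png

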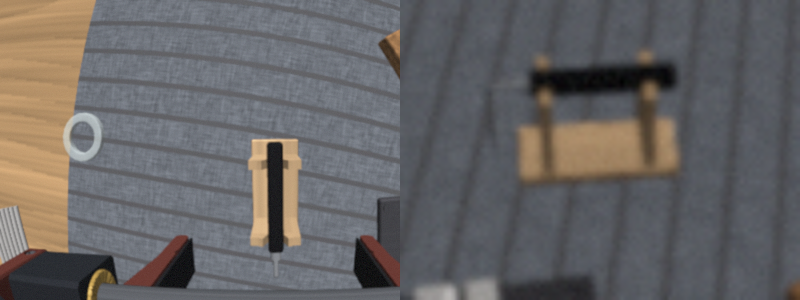

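The burnisher lies in both notches, handle at (275,142)–(275,250) in the wrist view. The only change from the first side picture is the arm itself.

Emit:
{"method": "shift_gripper", "body": {"moves": {"sx":[0, 0, 0], "sy":[0, 0, 0], "sz":[-20, 0, 0], "ax":[0, 0, 0], "ay":[0, 0, 0], "az":[0, 0, 0]}, "only": "pos"}}

```text
position: [547.1, -106.2, 210.4]
```

```bash
python3 -c "
from workcell import arm
print(arm.hand_in())"
```

```text
the job is handed in; nothing more can be done
None
```

I smoothed the seam in one light, unbroken pass from the long leg's free end round the bend to the short leg's free end, with the casting sinking about 3 mm, then laid the burnisher back in its rest and handed the job in at about 21 s.

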